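# Load the warming drawer and set its selector

## Robot

A 6-joint arm with a two-finger parallel gripper is mounted at the origin on the work surface. World frame = base frame: x ahead of the robot, y to its left, z up, the work surface at z = 0. Lengths are in m, angles in rad, forces in N, time in s.
With the tool pointing down it reaches from about 0.325 to 0.9 m from the base axis. Payload 6.1 kg.
Tool frame: the origin (TCP) lies midway between the tips of the shut fingers; the grasp point (between the pads) lies 19 mm behind it (r.hold_point_z is the distance from the TCP to the grasp point, in m); y points along the fingers, z is the direction in which the jaws open and shut, and the axes are right-handed (so a half turn about y gives the same grasp; the last joint's range is limited). The gripper opens to 87 mm and grips with 3 to 60 N. Pads are 19 mm wide; open, the fingers measure 117 mm over their backs; the gripper's body (75 mm by 190 mm) begins 51 mm behind the grasp point.
Start: joints at [1.114, 0.22, 1.526, -0, 1.395, -0.126], TCP at [0.203, 0.591, 0.223] pointing down, gripper open.
Joint ranges: [-2.98, 2.98], [-0.91, 2.08], [0.09, 2.57], [-1.24, 4.39], [0.2, 2.65], [-2.68, 2.68]. Speed limits (rad/s): [2.57, 2.57, 3.01, 3.14, 3.14, 3.14].

## Interface

Orientations are given as a unit quaternion [x, y, z, w].
In Python, from rig import r, eyes, finish_job gives the robot as it stands.
- The arm moves only by the tool arm_command, never from a script. Its argument "moves" is text: rows parted by semicolons, each of 7 numbers parted by spaces: the shift along the tool's x, y, z in mm, then the turn, a rotation vector about the tool's x, y, z in rad, then the opening, from 0 (shut) to 1 (fully open). A call has 1 to 5 rows; each row shifts and turns the pose as measured when the row begins, along the tool's axes as they then stand; what a row does not reach is not made up. A row lasts 1/12 s, in which the tool goes at most 41.7 mm and 7.16 degrees, less where a joint would pass 70% of its speed; a pose out of reach is approached as far as the arm can. A call with a gripper value outside its range is refused whole. The fingers move at their own pace and stop on an object; "grip_force" is the grip in N (left out, the last holds). Time passes only in rows, so rows that do not move let the fingers close. It gives the time, the measured TCP pose, the force and the opening at its end, in the units of the state.
- r.get_state(): the state, without advancing time (a new reading comes with each control period).
- eyes.get_image(name): name is "scene" or "top" or "wrist"; returns (picture, depth): 480x640x3 uint8, red, green, blue; 480x640 float32, m along the optical axis (not along the pixel's ray), 0 where there is no reading.
- eyes.get_calibration(name): a dict with "mtx" (3x3 intrinsics, pixels), "origin" and "rotation" of the camera in the world. Camera axes: x right, y down, z forward; pixel columns grow to the right and rows downward; lengths in m; the calibration is good to about 2 mm. A picture is of the moment at which its call begins: read the wrist's pose just before it. get_calibration takes no time and is no camera call; for the wrist camera it gives the pose at the moment of the call.
- finish_job(): hands the job in, once; it reports no verdict.
The state is a dict: "t": time; "q": joint angles; "qvel": joint speeds; "tau": joint torques, N m; "eef_pos": TCP position; "tcp_rot": TCP orientation; "contact_force": force on the tool from outside, world axes, zero at the start; "wrist_torque": the same for the moment, N m; "opening": opening from 0.0 (shut) to 1.0 (fully open).
Only numpy, scipy, OpenCV 4.12 (cv2) and the standard library are available. Lean on these libraries where they do the work, as an engineer would, in place of code of your own. Each camera call takes 0.05 s, during which the arm holds its last target.

## Task

Set the squat sample jar down gently and upright in the open drawer of the warming module, push the drawer fully shut, and only then turn the selector knob on top of the module clockwise until it clicks into the position marked with three pips. The jar must stay upright, and do not disturb the bottle, beaker and spoon near it.

Things in the scene. Friction and masses are not known exactly. Their poses are not given: they have to be found in the camera images.
- jar: Squat clear-glass jar with a blue screw cap, 80 mm tall: body 62 mm diameter up to 48 mm, neck 38 mm diameter, cap 44 mm diameter from 56 to 80 mm above its foot. It is the only short, wide jar; the bottles with the same caps are 130 mm tall or more. Origin: centre of its underside; z up along its axis. It can be gripped by the cap from above.
- module: White warming module, a box 240 mm deep (x), 260 mm wide (y), 133 mm high, fixed to the table. Origin: centre of its underside; its own -x is the front, where the drawer comes out; z up. The selector stands on its top.
- drawer (a joint): How far the drawer is pulled out, in m: 0 fully shut, 0.15 fully out; it slides out along the module's -x. It moves stiffly, about 2 N, and stays where it is left.
- tray (a point): Centre of the drawer's inner floor, 14 mm above the table. The tray inside is 120 by 120 mm, with steel side and rear walls 30 mm high above the floor, and at the front (-x) a grey front panel 10 mm thick, 156 mm wide, whose upper edge is 106 mm above the table. Axes as the module's.
- lip (a point): Middle of the front face of the aluminium pull lip on the drawer's front panel, 95 mm above the table. The lip is a bar 90 mm wide (y), 14 mm high, standing 21 mm out from the panel. Pushing on this face along the module's +x shuts the drawer. Axes as the module's.
- selector (a joint): Angle of the selector knob, in rad, growing clockwise seen from above. Detents every 0.489 rad (28 degrees): 0 off (a dash), 0.489 one pip, 0.977 two pips, 1.466 three pips, 1.955 four pips. Between detents it springs to the nearest. About 0.08 N m to turn.
- selector_grip (a point): On the knob's vertical axis, 166 mm above the table, the height to grip. The knob is a black disc 68 mm across and 8 mm high with a bar across it 64 mm long, 16 mm wide and rising to 174 mm above the table (32 mm clear above the disc); a white line runs along the pointing half of the bar. Own x axis: the way the white line points; y: across the bar; z up.
- pointer (a point): End of the white line, on the rim of the knob's bar: top edge at the pointing end, 33 mm from the knob's axis and 174 mm above the table. It travels round with the knob.
- mark_three (a point): The first (inner) of the three black pips, in a radial row, of the three-pip mark on the module's top, 50 mm from the knob's axis. Going clockwise the marks are a dash, one, two, three and four pips. The white line points at it when the selector is set.
- tall_bottle: Bystander: clear bottle with a blue cap, 60 mm diameter, 130 mm tall; origin centre of underside.
- beaker: Bystander: empty open glass beaker, 68 mm diameter, 85 mm tall; origin centre of underside.
- spoon: Bystander: steel lab spoon, lying flat on the table along its own x axis; origin centre of underside.
Things that resemble listed ones, but are neither listed nor needed, are in the scene too. What is shaped like the jar but pink or red is not meant.

How it is judged:
On the way, in this order (a step that is already met when the one before it is completed fails the run):
1. the jar stands upright on the drawer's floor, released (x of jar in the frame of tray between -0.034 and 0.034 m and y of jar in the frame of tray between -0.034 and 0.034 m and z of jar in the frame of tray below 0.008 m and angle between jar's own z axis and vertical below 0.12 rad and contact force between the fingers and jar below 0.1 N and value of joint drawer above 0.02 m), for 0.2 s.
2. the drawer is fully shut with the jar in it (x of jar in the frame of tray between -0.034 and 0.034 m and y of jar in the frame of tray between -0.034 and 0.034 m and z of jar in the frame of tray below 0.008 m and angle between jar's own z axis and vertical below 0.12 rad and value of joint drawer below 0.005 m), for 0.2 s.
3. the selector is at the three-pip mark (value of joint drawer below 0.005 m and value of joint selector between 1.346 and 1.586 rad), for 0.2 s.
At the end, for the whole second after the job is handed in: The jar stands upright (within 7 degrees) and at rest on the floor of the drawer, the drawer is shut to within 5 mm, and the selector rests within 0.12 rad of the three-pip mark (1.466 rad) (all of step 3 and x of jar in the frame of tray between -0.034 and 0.034 m and y of jar in the frame of tray between -0.034 and 0.034 m and z of jar in the frame of tray below 0.008 m and angle between jar's own z axis and vertical below 0.12 rad and linear speed of jar below 0.02 m/s and velocity of joint selector below 0.05 rad/s); the robot touches nothing.
It fails at once if the jar is tipped by more than 35 degrees (angle between jar's own z axis and vertical above 0.6 rad).
It fails at once if the jar, not held by the fingers, falls or is knocked along at over 0.5 m/s (a drop of some 13 mm) (linear speed of jar above 0.5 m/s and contact force between the fingers and jar below 0.1 N).
It fails at once if the selector is turned while the drawer is still open (value of joint drawer above 0.03 m and distance of pointer from where it was at the start of the episode above 0.008 m).
It fails at once if the tall bottle, the beaker or the spoon is moved by more than 30 mm (distance of any of tall_bottle, beaker, spoon from where it was at the start of the episode above 0.03 m).
It also fails if it takes over 58 s, if anything falls off the work surface, if the arm or the gripper's body presses on something with over 40 N, if the wrist force passes 120 N, or if a joint passes its speed limit or range.

## Working session

There is one attempt and no reset: what is moved stays moved. The work goes in short steps, Python scripts to look and compute and a tool call to move; the robot and the scene stay as the last step left them, time stands still between calls to the robot, and variables do not carry over. Pictures are saved under pics/ and viewed, and the job is handed in when it is done.

Besides the shell and the picture viewer there is one more tool, called after "Call:" by a JSON object that holds its "op" and its "data", one argument or row to a line. arm_command: Moves the arm, as the interface text tells. Its arguments: {"type":"object","properties":{"moves":{"type":"string"},"grip_force":{"type":"number"}},"required":["moves"]}

```bash
mkdir -p pics; ls; cat > h.py <<'E'
import numpy as np, cv2
from rig import r, eyes, finish_job
from scipy.spatial.transform import Rotation as R
def snap(n,f):
    c=eyes.get_calibration(n); im,d=eyes.get_image(n)
    cv2.imwrite(f'pics/{f}.png',im[:,:,::-1]); np.savez(f'pics/{f}.npz',im=im,d=d,m=c['mtx'],o=c['origin'],R=c['rotation'])
def ld(f): return np.load(f'pics/{f}.npz')
def rotm(a):
    a=np.array(a); return a if a.shape==(3,3) else R.from_quat(a).as_matrix()
def px(f,u,v,z=None):
    k=ld(f); ray=rotm(k['R'])@np.linalg.inv(k['m'])@np.array([u,v,1.])
    if z is None: return k['o']+ray*k['d'][int(round(v)),int(round(u))]
    return k['o']+ray*(z-k['o'][2])/ray[2]
def crop(f,x0,y0,x1,y1,s,g):
    im=cv2.imread(f'pics/{f}.png')[y0:y1,x0:x1]; cv2.imwrite(f'pics/{g}.png',cv2.resize(im,None,fx=s,fy=s,interpolation=cv2.INTER_CUBIC))
E
python3 - <<'E'
from h import *
snap('scene','s0'); snap('top','t0')
s=r.get_state(); print(s, R.from_quat(s['tcp_rot']).as_matrix().round(3), r.hold_point_z)
for n in('scene','top'): print(eyes.get_calibration(n))
E
```

```text
pics
{'t': 0.1, 'q': array([ 1.11394099e+00,  2.21164787e-01,  1.52747491e+00,  9.26589473e-06,
        1.39471132e+00, -1.26093473e-01]), 'qvel': array([-8.00135400e-04, -1.91841074e-03, -2.20761422e-03,  9.05493629e-04,
       -2.53234817e-05,  1.05118598e-03]), 'tau': array([-4.12415420e-05, -4.95949173e+01, -3.88518226e+01,  7.01107085e-02,
        5.16401546e-02, -3.93048094e-05]), 'eef_pos': array([0.20272816, 0.59062279, 0.22154733]), 'tcp_rot': array([ 0.69805298, -0.11659189,  0.11622842, -0.69686392]), 'contact_force': array([-0.14262073,  0.67284544,  1.06277933]), 'wrist_torque': array([-0.03348175, -0.03513248, -0.01188179]), 'opening': 0.9980594130566427} [[ 0.946 -0.001  0.325]
 [-0.325 -0.002  0.946]
 [-0.    -1.    -0.002]] 0.0187
{'mtx': array([[593.93738717,   0.        , 315.85920292],
       [  0.        , 593.93738717, 235.97317504],
       [  0.        ,   0.        ,   1.        ]]), 'origin': array([ 1.36010895, -0.40209869,  1.25984037]), 'rotation': array([ 0.80463424,  0.49045465, -0.17583693, -0.28477948])}
{'mtx': array([[481.33336866,   0.        , 323.63764889],
       [  0.        , 481.33336866, 238.41857989],
       [  0.        ,   0.        ,   1.        ]]), 'origin': array([0.351626  , 0.00628455, 1.18558064]), 'rotation': array([-0.69399379,  0.7140783 , -0.05549392,  0.07338402])}
```

View pics/s0.png

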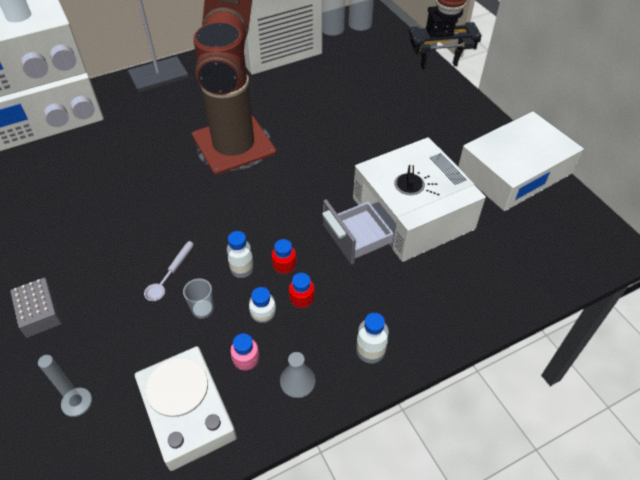

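View pics/t0.png

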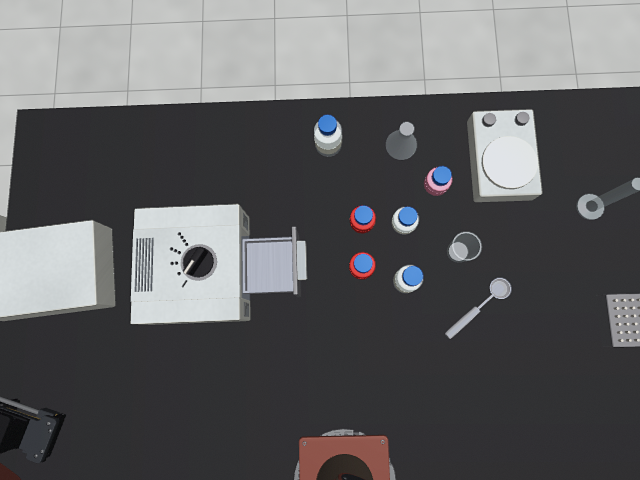

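Blue-capped look-alikes, by top-view pixel:
- clear, (405,217)
- clear, (409,278): looks tall
- clear, (327,135): looks tall
- red, (363,218) and (363,264)
- pink, (440,178)

My choice is the clear squat one at (405,217), which is (262,305) in the scene view. I'll check it in a close crop.

```bash
python3 - <<'E'
from h import *
crop('s0',180,220,340,320,4.5,'c1'); crop('t0',120,195,320,335,4,'c2')
crop('t0',330,150,530,300,4,'c3')
# cap tops in top view
im=ld('t0')['im']; hsv=cv2.cvtColor(im,cv2.COLOR_RGB2HSV)
m=cv2.inRange(hsv,(100,150,80),(125,255,255)); n,l,st,ce=cv2.connectedComponentsWithStats(m)
for i in range(1,n):
    if st[i,4]>60:
        u,v=ce[i]; print(ce[i].round(1),st[i,4],px('t0',u,v).round(3),px('t0',u,v,.08).round(3))
im=ld('s0')['im']; hsv=cv2.cvtColor(im,cv2.COLOR_RGB2HSV)
m=cv2.inRange(hsv,(100,150,80),(125,255,255)); n,l,st,ce=cv2.connectedComponentsWithStats(m)
for i in range(1,n):
    if st[i,4]>60:
        u,v=ce[i]; print('s',ce[i].round(1),st[i,4],px('s0',u,v).round(3))
E
```

```text
[327.2 124. ] 286 [0.815 0.015 0.137] [0.84  0.016 0.08 ]
[441.7 174.7] 261 [ 0.701 -0.253  0.081] [ 0.701 -0.253  0.08 ]
[363.2 214.5] 246 [ 0.61  -0.063  0.08 ] [ 0.61  -0.063  0.08 ]
[407.7 215.5] 261 [ 0.605 -0.167  0.079] [ 0.605 -0.167  0.08 ]
[362.7 263. ] 262 [ 0.495 -0.057  0.083] [ 0.496 -0.057  0.08 ]
[412.3 275.5] 297 [ 0.459 -0.162  0.128] [ 0.463 -0.169  0.08 ]
s [ 11.5 115. ] 407 [-0.302 -0.575  0.115]
s [532.2 185.2] 245 [0.605 0.662 0.058]
s [236.6 239.6] 287 [ 0.462 -0.163  0.13 ]
s [282.6 247.2] 255 [ 0.498 -0.058  0.079]
s [300.8 281.1] 280 [ 0.614 -0.065  0.082]
s [260.4 296. ] 299 [ 0.607 -0.168  0.08 ]
s [374.1 322.5] 352 [0.821 0.013 0.138]
s [242.4 342.8] 329 [ 0.705 -0.254  0.082]
```

View pics/c1.png

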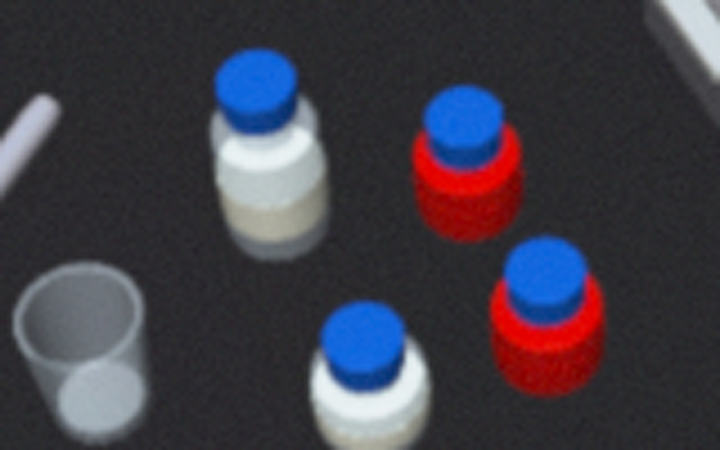

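View pics/c2.png

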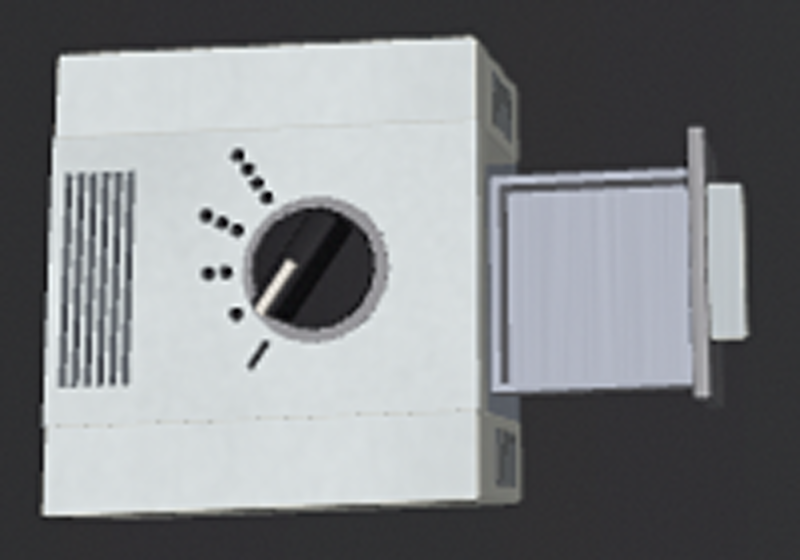

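View pics/c3.png

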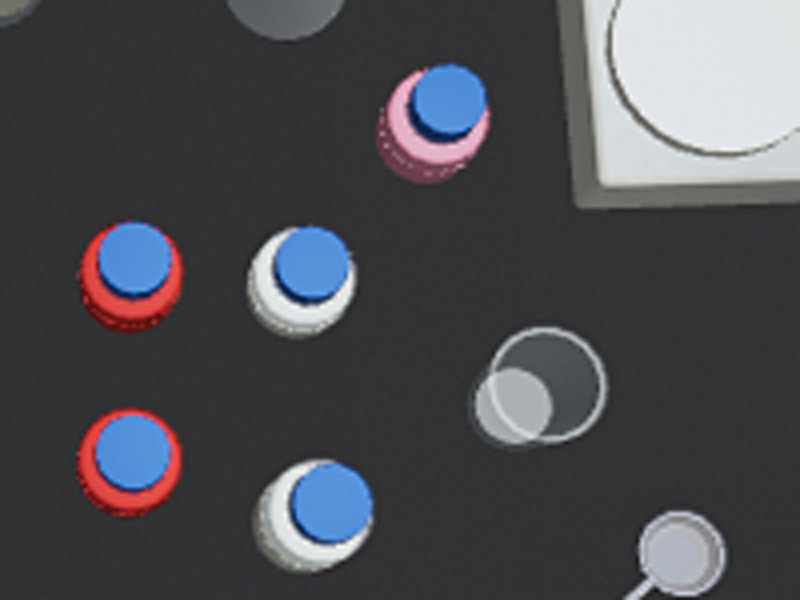

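```bash
python3 - <<'E'
from h import *
c=lambda u,v,z:px('t0',120+u/4,195+v/4,z).round(4)
for n,u,v,z in [('mtl',60,55,.133),('mtr',474,38,.133),('mbr',478,500,.133),('mbl',43,515,.133),
 ('lip1',745,184,.102),('lip2',748,339,.102),('pan1',697,127,.106),('pan2',702,397,.106),('pan1i',688,127,.106),
 ('tfl rear top',510,190,.014),('tfl rearbot',508,383,.014),('fr',692,186,.014),('fb',692,383,.014),
 ('knobdisc c',316,268,.137),('dash',258,355,.133),('p1',236,313,.133),('p2a',226,272,.133),('p3a',237,230,.133),('p3c',206,215,.133),('p4a',267,197,.133),('p4d',237,154,.133),
 ('line out',262,312,.174),('line in',292,262,.174)]:
    print(n,c(u,v,z))
k=ld('t0')
for u,v in [(100,100),(300,100),(400,450),(600,350),(560,200),(600,250),(725,250),(699,200)]:
    print(u,v,px('t0',120+u/4,195+v/4).round(4))
E
```

```text
mtl [0.6283 0.4579 0.133 ]
mtr [0.6304 0.2213 0.133 ]
mbr [0.3722 0.2175 0.133 ]
mbl [0.3705 0.4555 0.133 ]
lip1 [0.5473 0.0712 0.102 ]
lip2 [0.4584 0.0712 0.102 ]
pan1 [0.5806 0.0979 0.106 ]
pan2 [0.4263 0.0974 0.106 ]
pan1i [0.5808 0.103  0.106 ]
tfl rear top [0.5639 0.2225 0.014 ]
tfl rearbot [0.4444 0.2234 0.014 ]
fr [0.5629 0.1093 0.014 ]
fb [0.4413 0.1111 0.014 ]
knobdisc c [0.5011 0.3075 0.137 ]
dash [0.4543 0.3398 0.133 ]
p1 [0.4779 0.3527 0.133 ]
p2a [0.5009 0.359  0.133 ]
p3a [0.5244 0.3535 0.133 ]
p3c [0.5334 0.3712 0.133 ]
p4a [0.5426 0.3371 0.133 ]
p4d [0.5676 0.3547 0.133 ]
line out [0.4731 0.3253 0.174 ]
line in [0.4995 0.3098 0.174 ]
100 100 [0.6011 0.4336 0.1336]
300 100 [0.5974 0.3194 0.1341]
400 450 [0.4002 0.2603 0.1332]
600 350 [0.463  0.1672 0.0131]
560 200 [0.5569 0.1916 0.0126]
600 250 [0.5247 0.1668 0.0136]
725 250 [0.5091 0.0831 0.1049]
699 200 [0.5388 0.0977 0.1019]
```

The crop shows the chosen item has a clear body and a cap top at z≈0.080, at (0.606, -0.168). The module's front faces world -y, the tray centre is near (0.503, 0.163), and the knob points at the dash. I'll set the tool yaw first.

```bash
cat >> h.py <<'E'
def go(x,y,z,yaw=None):
    s=r.get_state(); M=R.from_quat(s['tcp_rot']).as_matrix(); p=np.array(s['eef_pos'])
    d=M.T@(np.array([x,y,z])-p)*1000
    cy=np.degrees(np.arctan2(M[1,2],M[0,2]))
    print('t',round(s['t'],2),'pos',p.round(4),'yaw',cy.round(2),'tool mm',d.round(1),'F',np.round(s['contact_force'],1),'op',round(s['opening'],3))
    if yaw is not None:
        T=np.array([[np.sin(np.radians(yaw)),0,np.cos(np.radians(yaw))],[-np.cos(np.radians(yaw)),0,np.sin(np.radians(yaw))],[0,-1,0]])
        print('rotvec',R.from_matrix(M.T@T).as_rotvec().round(3))
E
python3 -c "
from h import *
go(.606,-.168,.2,90)"
```

```text
t 0.1 pos [0.2027 0.5906 0.2215] yaw 71.05 tool mm [ 627.8   22.4 -586.5] F [-0.1  0.7  1.1] op 0.998
rotvec [ 0.002 -0.331 -0.001]
```

Call:
{"op": "arm_command", "data": {
  "moves": "0 0 0 0 -0.11 0 1; 0 0 0 0 -0.11 0 1; 0 0 0 0 -0.11 0 1"
}}

```text
t: 0.35
eef_pos: [0.2023, 0.5896, 0.2196]
tcp_rot: [0.709, 0.002, -0.004, -0.705]
contact_force: [-0.4, 0.3, 0.1]
opening: 1.001
```

```bash
python3 -c "
from h import *
go(.606,-.168,.2,90)"
```

```text
t 0.35 pos [0.2023 0.5896 0.2196] yaw 90.52 tool mm [ 396.9   22.2 -761.2] F [-0.4  0.3  0.1] op 1.001
rotvec [ 0.005  0.009 -0.002]
```

Call:
{"op": "arm_command", "data": {
  "moves": "18 -2 -34 0 0 0 1; 18 -2 -34 0 0 0 1; 18 -2 -34 0 0 0 1; 18 -1 -34 0 0 0 1; 18 -1 -34 0 0 0 1"
}}

```text
t: 0.77
eef_pos: [0.2922, 0.4192, 0.2228]
tcp_rot: [0.71, 0.007, -0.013, -0.704]
contact_force: [0.8, -0.1, -1.0]
opening: 1.0
```

Call:
{"op": "arm_command", "data": {
  "moves": "18 -1 -34 0 0 0 1; 18 -1 -34 0 0 0 1; 18 -1 -34 0 0 0 1; 18 -1 -34 0 0 0 1; 18 -1 -34 0 0 0 1"
}}

```text
t: 1.18
eef_pos: [0.3879, 0.2427, 0.2269]
tcp_rot: [0.711, 0.007, -0.014, -0.703]
contact_force: [0.4, 0.0, -1.0]
opening: 1.0
```

Call:
{"op": "arm_command", "data": {
  "moves": "18 -1 -34 0 0 0 1; 18 -1 -34 0 0 0 1; 18 -1 -34 0 0 0 1; 18 -1 -34 0 0 0 1; 18 -1 -34 0 0 0 1"
}}

```text
t: 1.6
eef_pos: [0.4844, 0.066, 0.232]
tcp_rot: [0.71, 0.007, -0.014, -0.704]
contact_force: [0.7, 0.6, 0.8]
opening: 0.999
```

```bash
python3 -c "
from h import *
go(.606,-.168,.2,90)"
```

```text
t 1.6 pos [0.4844 0.066  0.232 ] yaw 91.74 tool mm [ 114.8   33.1 -237.3] F [0.7 0.6 0.8] op 0.999
rotvec [ 0.01  0.03 -0.01]
```

Call:
{"op": "arm_command", "data": {
  "moves": "16 2 -34 0 0.01 0 1; 16 2 -34 0 0.01 0 1; 16 2 -34 0.01 0 0 1; 16 2 -34 0 0 -0.01 1; 16 2 -34 0 0 0 1"
}}

```text
t: 2.02
eef_pos: [0.5692, -0.1126, 0.2212]
tcp_rot: [-0.707, -0.003, 0.003, 0.708]
contact_force: [1.0, 0.1, 0.3]
opening: 0.998
```

Call:
{"op": "arm_command", "data": {
  "moves": "16 2 -30 0 0 0 1; 8 2 -15 0 0 0 1; 0 0 0 0 0 0 1"
}}

```text
t: 2.27
eef_pos: [0.5947, -0.1673, 0.2141]
tcp_rot: [-0.707, 0.0, 0.001, 0.707]
contact_force: [0.3, -0.7, -0.6]
opening: 0.999
```

```bash
python3 -c "
from h import *
go(.606,-.168,.15,90)
snap('wrist','w1'); print(eyes.get_calibration('wrist'))"
```

```text
t 2.27 pos [ 0.5947 -0.1673  0.2141] yaw 90.05 tool mm [11.4 64.1 -0.8] F [ 0.3 -0.7 -0.6] op 0.999
rotvec [-0.     0.001 -0.002]
{'mtx': array([[388.95645763,   0.        , 323.20056074],
       [  0.        , 388.95645763, 239.13316227],
       [  0.        ,   0.        ,   1.        ]]), 'origin': array([ 0.51623031, -0.1662313 ,  0.37637213]), 'rotation': array([0.69964908, 0.7003045 , 0.10022912, 0.10009447])}
```

View pics/w1.png

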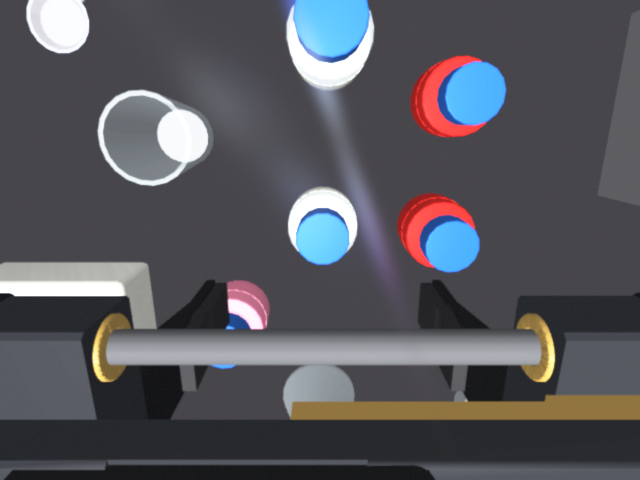

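The wrist view shows the clear squat jar's cap at (323,237), between the fingers. The tall bottle is at (330,30), the beaker at (150,137) and the reds are to the right.

```bash
python3 -c "
from h import *
print(px('w1',323,237,.08),px('w1',323,237)); print(px('w1',333,12)); 
go(.606,-.168,.055,90)"
```

```text
[ 0.6018239  -0.16771907  0.08      ] [ 0.60179831 -0.16771897  0.08008913]
[ 0.45546235 -0.16208231  0.12971948]
t 2.32 pos [ 0.5941 -0.1659  0.2141] yaw 90.07 tool mm [ 12.4 159.1  -2.2] F [-0.9  0.2 -0.2] op 1.0
rotvec [-0.001  0.001 -0.003]
```

Call:
{"op": "arm_command", "data": {
  "moves": "8 0 -1 0 0 0 1; 2 30 -1 0 0 0 1; 1 30 0 0 0 0 1; 0 30 0 0 0 0 1; 0 15 0 0 0 0 1"
}}

```text
t: 2.73
eef_pos: [0.6099, -0.1634, 0.1128]
tcp_rot: [0.708, 0.005, 0.001, -0.707]
contact_force: [-0.3, -0.2, -0.1]
opening: 0.998
```

```bash
python3 -c "
from h import *
go(.605,-.1675,.054,90)"
```

```text
t 2.73 pos [ 0.6099 -0.1634  0.1128] yaw 90.29 tool mm [-5.4 58.7 -4. ] F [-0.3 -0.2 -0.1] op 0.998
rotvec [0.001 0.005 0.009]
```

Call:
{"op": "arm_command", "data": {
  "moves": "-3 15 -2 0 0.005 0.009 1; -2 15 -2 0 0 0 1; 0 12 0 0 0 0 1; 0 6 0 0 0 0 1; 0 0 0 0 0 0 1"
}}

```text
t: 3.15
eef_pos: [0.6024, -0.1599, 0.0583]
tcp_rot: [-0.706, 0.001, 0.005, 0.708]
contact_force: [-0.5, -0.7, 0.4]
opening: 1.001
```

```bash
python3 -c "
from h import *
go(.605,-.1675,.054,90)"
```

```text
t 3.15 pos [ 0.6024 -0.1599  0.0583] yaw 90.35 tool mm [ 2.5  4.2 -7.6] F [-0.5 -0.7  0.4] op 1.001
rotvec [-0.002  0.006 -0.008]
```

Call:
{"op": "arm_command", "data": {
  "moves": "2 2 -7 0 0.005 -0.008 1; 0 1 -2 0 0 0 1; 0 0 0 0 0 0 1"
}}

```text
t: 3.4
eef_pos: [0.6062, -0.1693, 0.057]
tcp_rot: [-0.707, -0.002, -0.001, 0.707]
contact_force: [-1.3, 0.7, 0.6]
opening: 1.001
```

```bash
python3 -c "
from h import *
go(.605,-.1675,.054,90)"
```

```text
t 3.4 pos [ 0.6062 -0.1693  0.057 ] yaw 90.11 tool mm [-1.3  3.   1.8] F [-1.3  0.7  0.6] op 1.001
rotvec [-0.001  0.002  0.003]
```

Call:
{"op": "arm_command", "data": {
  "moves": "0 3 0 0 0 0 1; 0 1 0 0 0 0 0.6; 0 0 0 0 0 0 0.4; 0 0 0 0 0 0 0.3; 0 0 0 0 0 0 0.3",
  "grip_force": 20
}}

```text
t: 3.82
eef_pos: [0.6084, -0.1711, 0.0559]
tcp_rot: [0.707, 0.003, 0.003, -0.707]
contact_force: [0.2, 0.4, -0.2]
opening: 0.783
```

Call:
{"op": "arm_command", "data": {
  "moves": "0 0 0 0 0 0 0.3; 0 0 0 0 0 0 0.3"
}}

```text
t: 3.98
eef_pos: [0.6086, -0.1711, 0.0562]
tcp_rot: [0.708, 0.003, 0.003, -0.707]
contact_force: [-0.3, -0.0, 0.4]
opening: 0.627
```

```bash
python3 -c "
from h import *
go(.605,-.1675,.054,90)
print(r.get_state()['wrist_torque'])"
```

```text
t 3.98 pos [ 0.6086 -0.1711  0.0562] yaw 90.03 tool mm [-3.6  2.2  3.6] F [-0.3 -0.   0.4] op 0.627
rotvec [0.001 0.001 0.009]
[ 0.02024512  0.0092964  -0.04242535]
```

Call:
{"op": "arm_command", "data": {
  "moves": "-3 1 3 0 0 0.008 0.3; 0 0 0 0 0 0 0.3; 0 0 0 0 0 0 0.3; 0 0 0 0 0 0 0.3"
}}

```text
t: 4.32
eef_pos: [0.6053, -0.1679, 0.0552]
tcp_rot: [0.708, 0.0, -0.0, -0.707]
contact_force: [0.5, -0.1, -0.3]
opening: 0.5
```

```bash
python3 -c "
from h import *
go(.605,-.1675,.056,90)"
```

```text
t 4.32 pos [ 0.6053 -0.1679  0.0552] yaw 90.04 tool mm [-0.3 -0.8  0.4] F [ 0.5 -0.1 -0.3] op 0.5
rotvec [0.002 0.001 0.   ]
```

The opening of 0.5 is about 44 mm, the cap's diameter, so the cap is between the pads. I'll lift.

Call:
{"op": "arm_command", "data": {
  "moves": "0 0 0 0 0 0 0.3; 0 0 0 0 0 0 0.3; 0 -10 0 0 0 0 0.3; 0 -15 0 0 0 0 0.3; 0 -20 0 0 0 0 0.3"
}}

```text
t: 4.73
eef_pos: [0.6008, -0.1658, 0.0959]
tcp_rot: [-0.706, 0.004, 0.004, 0.708]
contact_force: [0.3, -0.0, -1.9]
opening: 0.496
```

```bash
python3 -c "
from h import *
go(.503,.163,.24,0)
snap('wrist','w2');snap('scene','s2');crop('s2',180,200,340,340,4,'c4')"
```

```text
t 4.73 pos [ 0.6008 -0.1658  0.0959] yaw 90.03 tool mm [ -99.1 -141.9  329.4] F [ 0.3 -0.  -1.9] op 0.496
rotvec [ 0.006  1.571 -0.011]
```

View pics/c4.png

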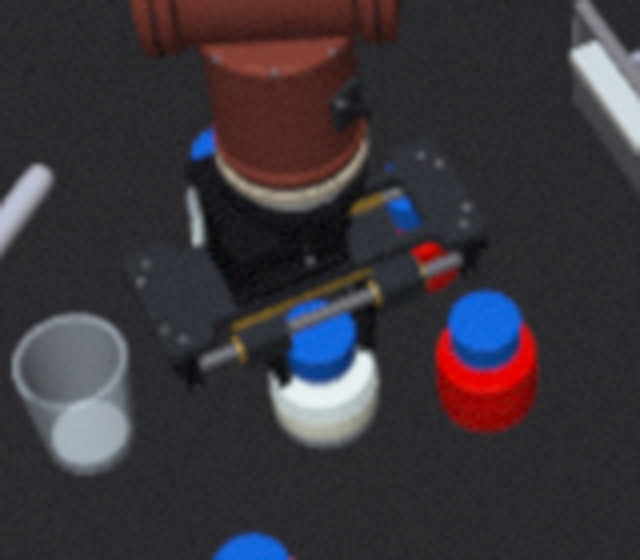

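The crop shows the jar hanging upright in the gripper, with the beaker and reds untouched. I'll go up and over, then turn.

Call:
{"op": "arm_command", "data": {
  "moves": "1 -28 0 0.005 0 -0.005 0.3; 0 -30 0 0 0 0 0.3; 0 -30 0 0 0 0 0.3; 0 -30 0 0 0 0 0.3; 0 -15 0 0 0 0 0.3"
}}

```text
t: 5.25
eef_pos: [0.6012, -0.1659, 0.2302]
tcp_rot: [-0.703, 0.003, 0.003, 0.711]
contact_force: [0.7, -0.3, -0.9]
opening: 0.507
```

Call:
{"op": "arm_command", "data": {
  "moves": "0 -5 0 0 0.1 0 0.3; 0 0 0 0 0.11 0 0.3; 0 0 0 0 0.11 0 0.3; 0 0 0 0 0.11 0 0.3; 0 0 0 0 0.11 0 0.3"
}}

```text
t: 5.67
eef_pos: [0.6038, -0.167, 0.2404]
tcp_rot: [-0.677, 0.196, -0.195, 0.682]
contact_force: [-0.3, -0.5, -1.5]
opening: 0.498
```

Call:
{"op": "arm_command", "data": {
  "moves": "0 0 0 0 0.11 0 0.3; 0 0 0 0 0.11 0 0.3; 0 0 0 0 0.11 0 0.3; 0 0 0 0 0.11 0 0.3; 0 0 0 0 0.11 0 0.3"
}}

```text
t: 6.08
eef_pos: [0.6028, -0.1664, 0.2362]
tcp_rot: [-0.594, 0.383, -0.379, 0.598]
contact_force: [0.2, -0.0, -1.4]
opening: 0.5
```

Call:
{"op": "arm_command", "data": {
  "moves": "0 0 0 0 0.11 0 0.3; 0 0 0 0 0.11 0 0.3; 0 0 0 0 0.11 0 0.3; 0 0 0 0 0.11 0 0.3"
}}

```text
t: 6.42
eef_pos: [0.6017, -0.1659, 0.2322]
tcp_rot: [-0.491, 0.512, -0.504, 0.493]
contact_force: [-0.2, 0.9, -2.1]
opening: 0.499
```

```bash
python3 -c "
from h import *
go(.503,.163,.24,0)"
```

```text
t 6.42 pos [ 0.6017 -0.1659  0.2322] yaw -1.77 tool mm [-325.7   -3.9 -108.8] F [-0.2  0.9 -2.1] op 0.499
rotvec [ 0.006 -0.031 -0.01 ]
```

Call:
{"op": "arm_command", "data": {
  "moves": "-15 -1 -5 0 -0.01 0 0.3; -28 -1 -9 0 -0.01 0 0.3; -28 -1 -9 0 0 0 0.3; -28 -1 -9 0 0 0 0.3; -28 -1 -9 0 0 0 0.3"
}}

```text
t: 6.83
eef_pos: [0.5602, -0.0374, 0.2338]
tcp_rot: [-0.496, 0.509, -0.498, 0.496]
contact_force: [-0.0, 1.1, -1.1]
opening: 0.504
```

Call:
{"op": "arm_command", "data": {
  "moves": "-28 -1 -9 0 0 0 0.3; -28 -1 -9 0 0 0 0.3; -28 -1 -9 0 0 0 0.3; -28 -1 -9 0 0 0 0.3; -15 0 -6 0 0 0 0.3"
}}

```text
t: 7.25
eef_pos: [0.5128, 0.101, 0.2374]
tcp_rot: [-0.5, 0.507, -0.493, 0.5]
contact_force: [-0.4, 1.1, -2.8]
opening: 0.498
```

```bash
python3 -c "
from h import *
go(.503,.163,.24,0)"
```

```text
t 7.25 pos [0.5128 0.101  0.2374] yaw 0.04 tool mm [-62.   -1.6  -9.8] F [-0.4  1.1 -2.8] op 0.498
rotvec [ 0.013  0.001 -0.014]
```

Call:
{"op": "arm_command", "data": {
  "moves": "-25 0 -4 0.005 0 -0.005 0.3; -25 0 -3 0.005 0 -0.005 0.3; -10 0 -2 0 0 0 0.3; 0 0 0 0 0 0 0.3"
}}

```text
t: 7.58
eef_pos: [0.4983, 0.169, 0.2366]
tcp_rot: [-0.504, 0.499, -0.493, 0.504]
contact_force: [0.5, -1.2, -1.7]
opening: 0.503
```

```bash
python3 -c "
from h import *
go(.503,.163,.12,0)
snap('top','t3');crop('t3',200,195,400,335,4,'c5')
snap('wrist','w3')"
```

```text
t 7.58 pos [0.4983 0.169  0.2366] yaw 0.91 tool mm [  6.7 116.6   5.1] F [ 0.5 -1.2 -1.7] op 0.503
rotvec [ 0.005  0.016 -0.005]
```

View pics/c5.png

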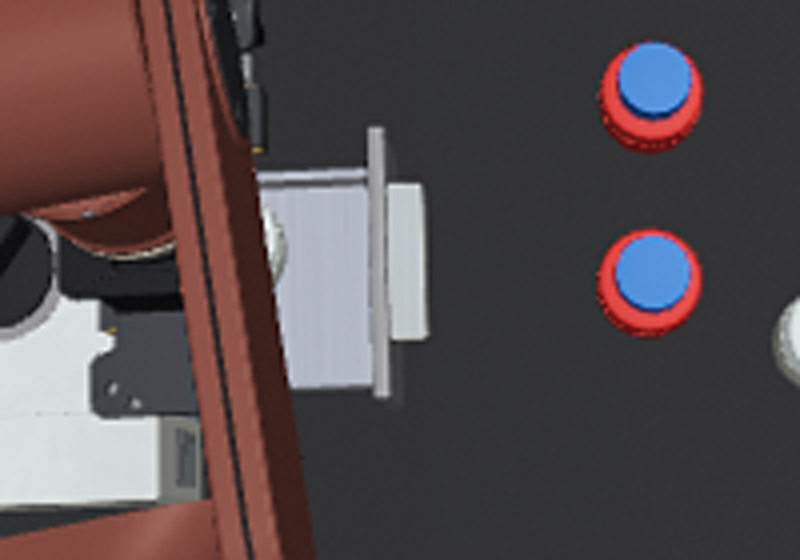

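View pics/w3.png

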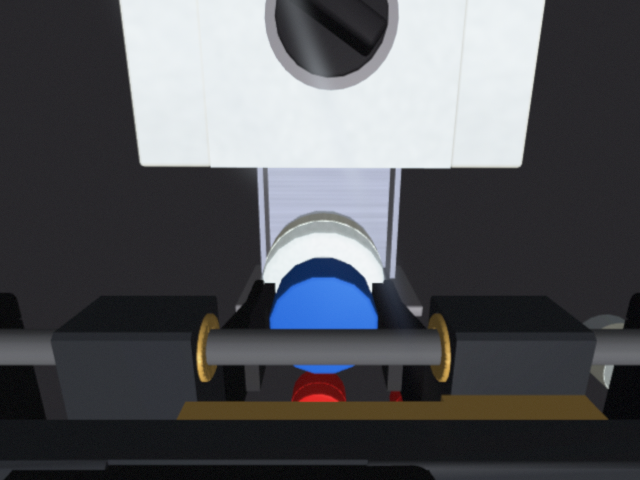

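The top crop shows the jar over the drawer, with the panel at crop (376,260). The wrist view shows the jar centred between the tray walls, with the cap at (323,315). I'll lower it.

Call:
{"op": "arm_command", "data": {
  "moves": "4 20 3 0 0.01 0 0.3; 2 25 2 0 0 0 0.3; 0 25 0 0 0 0 0.3; 0 20 0 0 0 0 0.3"
}}

```text
t: 8.02
eef_pos: [0.5102, 0.1569, 0.1503]
tcp_rot: [-0.497, 0.498, -0.501, 0.504]
contact_force: [-0.9, -0.1, -0.7]
opening: 0.501
```

```bash
python3 -c "
from h import *
go(.503,.163,.072,0)"
```

```text
t 8.02 pos [0.5102 0.1569 0.1503] yaw 0.14 tool mm [-5.8 78.3 -7.9] F [-0.9 -0.1 -0.7] op 0.501
rotvec [-0.009  0.003 -0.004]
```

Call:
{"op": "arm_command", "data": {
  "moves": "-3 12 -3 -0.005 0 0 0.3; -2 15 -3 0 0 0 0.3; 0 15 0 0 0 0 0.3; 0 12 0 0 0 0 0.3; 0 0 0 0 0 0 0.3"
}}

```text
t: 8.43
eef_pos: [0.502, 0.1556, 0.0886]
tcp_rot: [-0.5, 0.502, -0.499, 0.498]
contact_force: [-0.8, -0.2, -1.5]
opening: 0.503
```

```bash
python3 -c "
from h import *
go(.503,.163,.072,0)"
```

```text
t 8.43 pos [0.502  0.1556 0.0886] yaw -0.2 tool mm [-7.4 16.6  1.1] F [-0.8 -0.2 -1.5] op 0.503
rotvec [ 0.005 -0.003 -0.001]
```

Call:
{"op": "arm_command", "data": {
  "moves": "-5 5 0 0.004 0 0 0.3; -2 5 0 0 0 0 0.3; 0 3 0 0 0 0 0.3; 0 0 0 0 0 0 0.3"
}}

```text
t: 8.77
eef_pos: [0.5038, 0.1625, 0.0764]
tcp_rot: [0.498, -0.501, 0.501, -0.5]
contact_force: [0.1, 0.1, -1.2]
opening: 0.497
```

```bash
python3 -c "
from h import *
go(.503,.163,.070,0)"
```

```text
t 8.77 pos [0.5038 0.1625 0.0764] yaw -0.28 tool mm [-0.5  6.4 -0.8] F [ 0.1  0.1 -1.2] op 0.497
rotvec [-0.001 -0.005 -0.001]
```

Call:
{"op": "arm_command", "data": {
  "moves": "0 3 0 0 0 0 0.3; 0 2 0 0 0 0 0.3; 0 1 0 0 0 0 0.3"
}}

```text
t: 9.02
eef_pos: [0.5053, 0.163, 0.0717]
tcp_rot: [0.497, -0.5, 0.502, -0.501]
contact_force: [0.4, -0.0, -2.5]
opening: 0.496
```

```bash
python3 -c "
from h import *
go(.503,.163,.069,0)"
```

```text
t 9.02 pos [0.5053 0.163  0.0717] yaw -0.23 tool mm [ 0.1  2.7 -2.4] F [ 0.4 -0.  -2.5] op 0.496
rotvec [-0.005 -0.004 -0.002]
```

Call:
{"op": "arm_command", "data": {
  "moves": "0 2 -2 -0.004 0 0 0.3; 0 1 0 0 0 0 0.3; 0 1 0 0 0 0 0.3"
}}

```text
t: 9.27
eef_pos: [0.5035, 0.1633, 0.0689]
tcp_rot: [-0.498, 0.501, -0.501, 0.5]
contact_force: [-6.6, -0.4, 14.8]
opening: 0.5
```

```bash
python3 -c "
from h import *
go(.503,.163,.069,0)"
```

```text
t 9.27 pos [0.5035 0.1633 0.0689] yaw -0.22 tool mm [ 0.3 -0.1 -0.5] F [-6.6 -0.4 14.8] op 0.5
rotvec [-0.001 -0.004 -0.002]
```

There's 15 N of contact at the expected height, so the jar is on the floor. I'll release.

Call:
{"op": "arm_command", "data": {
  "moves": "0 0 0 0 0 0 0.6; 0 0 0 0 0 0 0.75; 0 0 0 0 0 0 0.8; 0 0 0 0 0 0 0.8; 0 0 0 0 0 0 0.8"
}}

```text
t: 9.68
eef_pos: [0.5049, 0.1635, 0.0705]
tcp_rot: [0.497, -0.501, 0.501, -0.501]
contact_force: [0.1, -0.3, 0.2]
opening: 0.768
```

```bash
python3 -c "
from h import *
go(.503,.163,.069,0)"
```

```text
t 9.68 pos [0.5049 0.1635 0.0705] yaw -0.21 tool mm [ 0.5  1.5 -1.9] F [ 0.1 -0.3  0.2] op 0.768
rotvec [-0.004 -0.004 -0.003]
```

Released. Now straight up.

Call:
{"op": "arm_command", "data": {
  "moves": "0 -8 -1 0 0 0 0.8; 0 -15 0 0 0 0 0.8; 0 -25 0 0 0 0 0.8; 0 -30 0 0 0 0 0.8; 0 -30 0 0 0 0 0.8"
}}

```text
t: 10.1
eef_pos: [0.4971, 0.162, 0.1749]
tcp_rot: [-0.502, 0.504, -0.498, 0.496]
contact_force: [0.4, 0.0, -0.1]
opening: 0.796
```

Call:
{"op": "arm_command", "data": {
  "moves": "0 -20 0 0 0 0 0.6; 30 0 0 0 0 0 0.4; 35 0 0 0 0 0 0.2; 35 0 0 0 0 0 0; 35 0 0 0 0 0 0"
}}

```text
t: 10.52
eef_pos: [0.5021, 0.03, 0.2095]
tcp_rot: [-0.499, 0.497, -0.499, 0.505]
contact_force: [0.6, -1.0, 0.3]
opening: 0.505
```

Call:
{"op": "arm_command", "data": {
  "moves": "30 0 0 0 0 0 0; 10 0 0 0 0 0 0"
}}

```text
t: 10.68
eef_pos: [0.5023, -0.0153, 0.2114]
tcp_rot: [-0.499, 0.497, -0.501, 0.504]
contact_force: [0.6, 0.9, -0.4]
opening: 0.356
```

```bash
python3 -c "
from h import *
go(.503,.03,.09,0)
snap('wrist','w4');snap('scene','s4');crop('s4',280,120,480,270,4,'c6')"
```

```text
t 10.68 pos [ 0.5023 -0.0153  0.2114] yaw 0.31 tool mm [-45.1 121.5  -0.2] F [ 0.6  0.9 -0.4] op 0.356
rotvec [-0.009  0.005 -0.002]
```

View pics/w4.png

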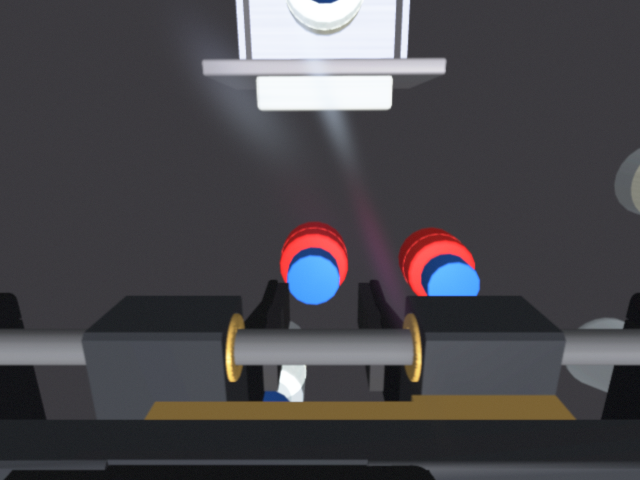

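View pics/c6.png

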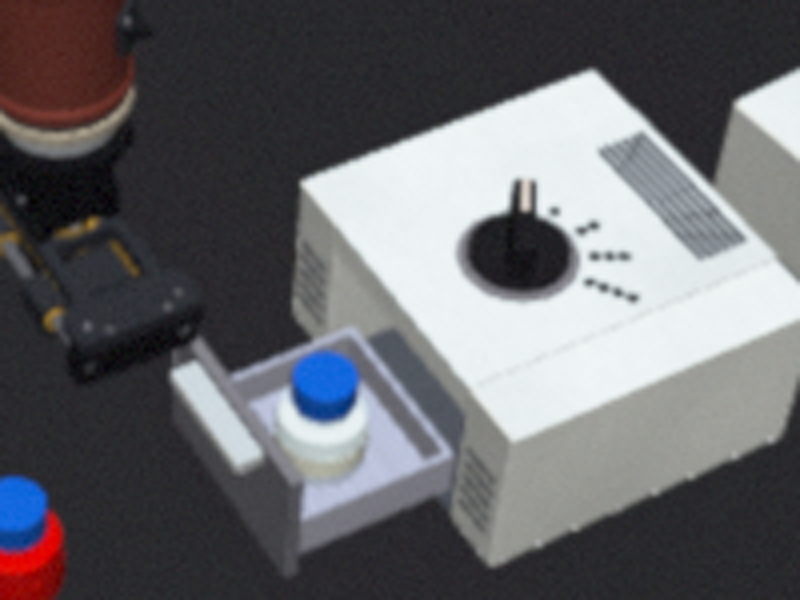

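The crop shows the jar upright in the open drawer. Next I'll close the fingers, drop in front of the lip (lip face y≈0.071) and push.

Call:
{"op": "arm_command", "data": {
  "moves": "-25 0 0 -0.008 0 0 0; -18 0 0 0 0 0 0; 0 20 0 0 0 0 0; 0 30 0 0 0 0 0; 0 30 0 0 0 0 0"
}}

```text
t: 11.2
eef_pos: [0.5085, 0.0363, 0.1387]
tcp_rot: [-0.495, 0.496, -0.502, 0.507]
contact_force: [-0.4, 0.7, -0.0]
opening: 0.009
```

```bash
python3 -c "
from h import *
go(.503,.04,.082,0); print(px('w4',324,100,.1), px('s4',280+326/4,120+362/4,.094),px('s4',280+326/4,120+362/4))"
```

```text
t 11.2 pos [0.5085 0.0363 0.1387] yaw 0.18 tool mm [-3.4 56.6 -6.5] F [-0.4  0.7 -0. ] op 0.009
rotvec [-0.018  0.003 -0.005]
[0.50286851 0.07786728 0.1       ] [0.49374058 0.17281921 0.094     ] [0.49257918 0.17358991 0.09243714]
```

Call:
{"op": "arm_command", "data": {
  "moves": "0 20 -3 -0.015 0 0 0; 2 20 -3 0 0 0 0; 0 15 0 0 0 0 0; 0 0 0 0 0 0 0"
}}

```text
t: 11.53
eef_pos: [0.4973, 0.0424, 0.0754]
tcp_rot: [-0.502, 0.502, -0.493, 0.502]
contact_force: [-1.2, 1.0, -0.3]
opening: 0.004
```

```bash
python3 -c "
from h import *
go(.503,.06,.082,0)
snap('top','t5');crop('t5',200,195,400,335,4,'c7')
print(px('s4',280+326/4,120+373/4,.094))"
```

```text
t 11.53 pos [0.4973 0.0424 0.0754] yaw 0.51 tool mm [-17.6  -6.4   5.8] F [-1.2  1.  -0.3] op 0.004
rotvec [ 0.008  0.009 -0.009]
[0.50205069 0.1680266  0.094     ]
```

View pics/c7.png

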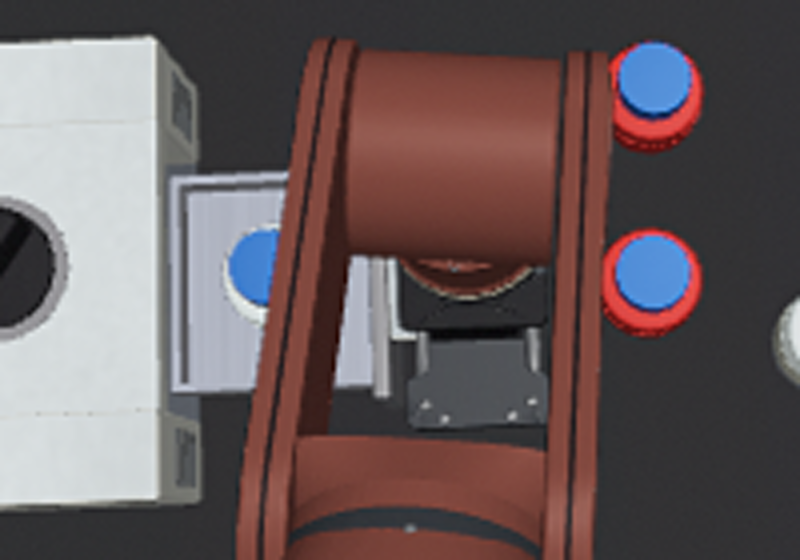

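The drawer's still open and the jar sits near (0.502, 0.168). I'll push gently.

Call:
{"op": "arm_command", "data": {
  "moves": "-6 -3 3 0 0.008 -0.008 0; -8 -2 2 0 0 0 0; -8 0 0 0 0 0 0; -8 0 0 0 0 0 0; -8 0 0 0 0 0 0"
}}

```text
t: 12.0
eef_pos: [0.5046, 0.0839, 0.0861]
tcp_rot: [0.502, -0.5, 0.498, -0.5]
contact_force: [-0.5, -2.6, -1.6]
opening: 0.004
```

```bash
python3 -c "
from h import *
go(.503,.18,.082,0)"
```

```text
t 12.0 pos [0.5046 0.0839 0.0861] yaw 0.17 tool mm [-96.1   4.1  -1.3] F [-0.5 -2.6 -1.6] op 0.004
rotvec [0.004 0.003 0.   ]
```

Call:
{"op": "arm_command", "data": {
  "moves": "-9 1 0 0.004 0 0 0; -10 1 0 0 0 0 0; -10 0 0 0 0 0 0; -10 0 0 0 0 0 0; -10 0 0 0 0 0 0"
}}

```text
t: 12.42
eef_pos: [0.5048, 0.1377, 0.0854]
tcp_rot: [-0.501, 0.498, -0.5, 0.501]
contact_force: [-0.2, -2.8, 0.8]
opening: 0.006
```

```bash
python3 -c "
from h import *
go(.503,.18,.082,0)
snap('top','t6');crop('t6',200,195,400,335,4,'c8')"
```

```text
t 12.42 pos [0.5048 0.1377 0.0854] yaw 0.2 tool mm [-42.3   3.4  -1.7] F [-0.2 -2.8  0.8] op 0.006
rotvec [-0.003  0.003  0.001]
```

View pics/c8.png

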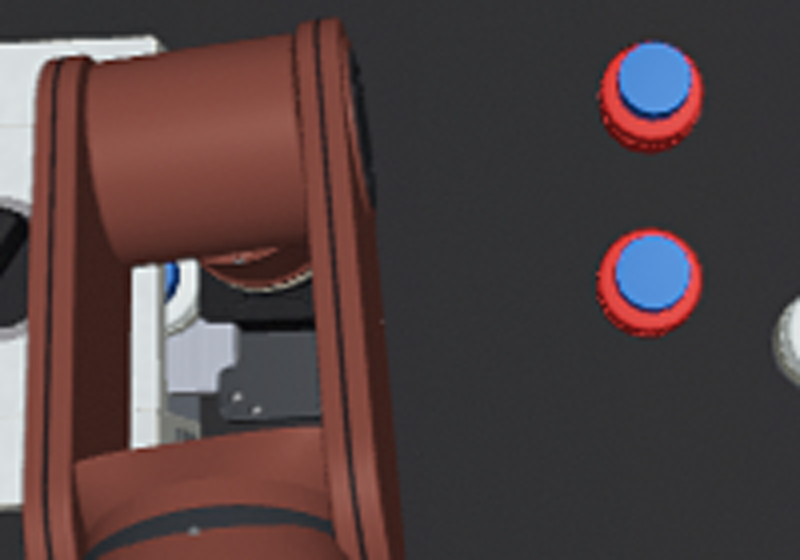

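Call:
{"op": "arm_command", "data": {
  "moves": "-9 1 0 0 0 0 0; -9 1 0 0 0 0 0; -8 0 0 0 0 0 0; -7 0 0 0 0 0 0; -6 0 0 0 0 0 0"
}}

```text
t: 12.88
eef_pos: [0.5051, 0.1774, 0.0839]
tcp_rot: [0.504, -0.495, 0.502, -0.5]
contact_force: [-2.0, -45.6, 11.1]
opening: 0.005
```

```bash
python3 -c "
from h import *
go(.503,.18,.082,0)"
```

```text
t 12.88 pos [0.5051 0.1774 0.0839] yaw 0.4 tool mm [-2.6  1.9 -2.1] F [ -2.  -45.6  11.1] op 0.005
rotvec [-0.003  0.007  0.011]
```

That's an end stop at 46 N. I'll ease off and hold briefly, then back away and check.

Call:
{"op": "arm_command", "data": {
  "moves": "2 0 0 0 0 0 0; 0 0 0 0 0 0 0"
}}

```text
t: 13.05
eef_pos: [0.5054, 0.1749, 0.0839]
tcp_rot: [0.505, -0.494, 0.502, -0.499]
contact_force: [-0.4, 0.7, 0.2]
opening: 0.001
```

Call:
{"op": "arm_command", "data": {
  "moves": "10 -3 0 0 0 0 0; 20 -5 0 0 0 0 0; 20 -25 0 0 0 0 0; 10 -35 0 0 0 0 0; 0 -35 0 0 0 0 0"
}}

```text
t: 13.47
eef_pos: [0.4987, 0.1157, 0.1811]
tcp_rot: [0.509, -0.499, 0.496, -0.496]
contact_force: [0.5, 0.3, 0.8]
opening: 0.006
```

Call:
{"op": "arm_command", "data": {
  "moves": "0 -30 0 0 0 0 0.3; 0 -5 0 0 0 0 0.5"
}}

```text
t: 13.63
eef_pos: [0.5019, 0.1156, 0.2242]
tcp_rot: [0.505, -0.498, 0.498, -0.499]
contact_force: [1.2, 0.1, 0.9]
opening: 0.083
```

```bash
python3 -c "
from h import *
go(.501,.308,.22,56)
snap('wrist','w7');snap('scene','s7');crop('s7',300,110,500,260,4,'c9')"
```

```text
t 13.63 pos [0.5019 0.1156 0.2242] yaw 0.46 tool mm [-192.4    3.     0.7] F [1.2 0.1 0.9] op 0.083
rotvec [ 0.009 -0.969  0.003]
```

View pics/w7.png

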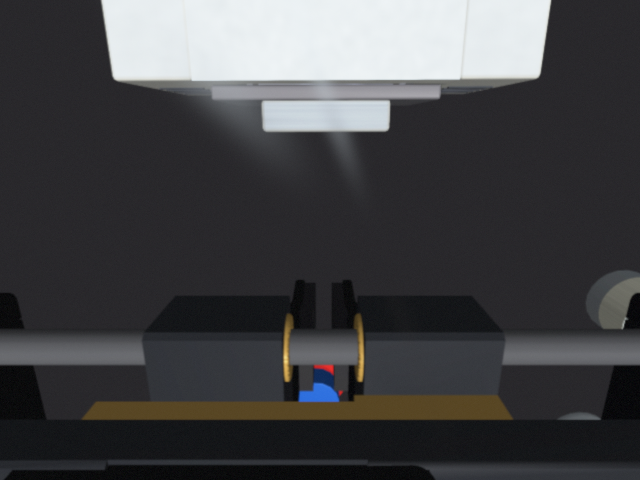

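View pics/c9.png

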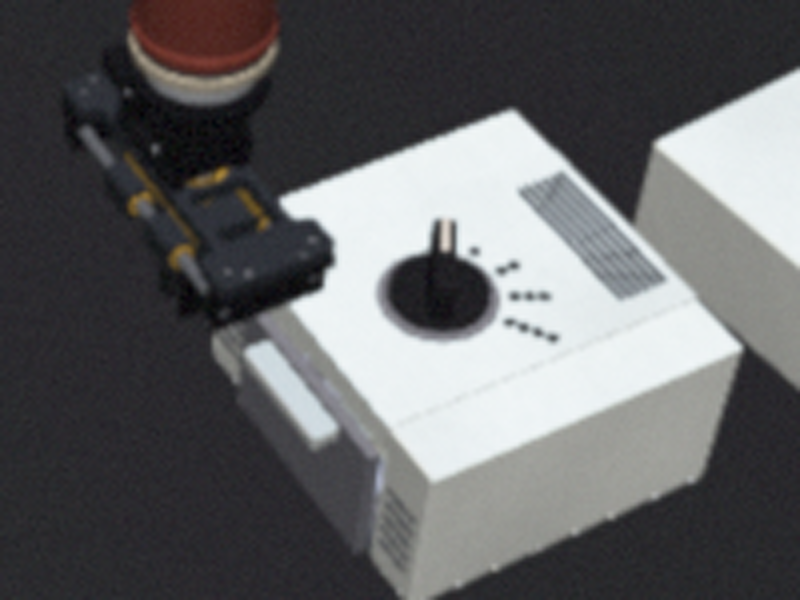

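The drawer looks nearly shut, but the scene crop may show a thin gap at (378,475). I'll measure it.

```bash
python3 -c "
from h import *
crop('w7',100,60,560,140,1.7,'c10')
crop('s7',350,160,410,260,6,'c11')
k=ld('w7')
for u in (240,325,420):
  print(u,[(v,px('w7',u,v).round(4).tolist()) for v in range(72,136,3)])
"
```

```text
240 [(72, [0.4497, 0.2225, 0.1319]), (75, [0.4497, 0.2207, 0.1324]), (78, [0.4497, 0.219, 0.1329]), (81, [0.4488, 0.2177, 0.1288]), (84, [0.445, 0.2175, 0.1108]), (87, [0.4436, 0.2161, 0.1046]), (90, [0.4435, 0.2142, 0.1048]), (93, [0.4433, 0.2123, 0.1041]), (96, [0.4434, 0.2103, 0.1053]), (99, [0.4432, 0.2084, 0.1049]), (102, [0.4382, 0.2075, 0.0816]), (105, [0.4276, 0.2072, 0.0313]), (108, [0.4208, 0.2057, -0.0003]), (111, [0.4205, 0.203, -0.0014]), (114, [0.4205, 0.2003, -0.0003]), (117, [0.4202, 0.1976, -0.0012]), (120, [0.4203, 0.1949, -0.0003]), (123, [0.4203, 0.1922, 0.0007]), (126, [0.4198, 0.1894, -0.0009]), (129, [0.42, 0.1867, 0.0005]), (132, [0.4199, 0.1839, 0.0009]), (135, [0.4197, 0.1811, 0.0007])]
325 [(72, [0.501, 0.2226, 0.1338]), (75, [0.5011, 0.221, 0.1329]), (78, [0.5011, 0.2192, 0.1346]), (81, [0.5011, 0.2184, 0.1254]), (84, [0.5008, 0.2261, 0.0142]), (87, [0.5011, 0.2165, 0.1055]), (90, [0.5011, 0.2145, 0.1057]), (93, [0.5011, 0.2126, 0.1064]), (96, [0.5011, 0.2108, 0.1051]), (99, [0.5011, 0.2089, 0.1053]), (102, [0.5011, 0.2071, 0.1015]), (105, [0.5011, 0.2051,
[... 356 characters left out ...]
79, 0.223, 0.1337]), (75, [0.5583, 0.2215, 0.1326]), (78, [0.5582, 0.2197, 0.1334]), (81, [0.5605, 0.2189, 0.1239]), (84, [0.565, 0.2189, 0.1042]), (87, [0.5646, 0.2168, 0.107]), (90, [0.5649, 0.215, 0.106]), (93, [0.5653, 0.2132, 0.1051]), (96, [0.5655, 0.2113, 0.1049]), (99, [0.5656, 0.2093, 0.1051]), (102, [0.5736, 0.209, 0.0708]), (105, [0.5897, 0.2096, 0.0009]), (108, [0.5896, 0.2069, 0.0022]), (111, [0.5905, 0.2043, -0.0006]), (114, [0.5906, 0.2016, 0.0001]), (117, [0.5908, 0.1989, -0.0]), (120, [0.591, 0.1962, -0.0002]), (123, [0.5914, 0.1935, -0.0007]), (126, [0.5914, 0.1908, 0.0002]), (129, [0.5916, 0.188, 0.0001]), (132, [0.5919, 0.1852, -0.0001]), (135, [0.5922, 0.1825, -0.0004])]
```

View pics/c11.png

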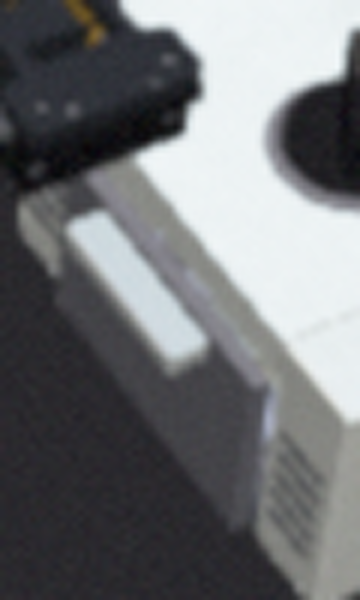

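View pics/c10.png

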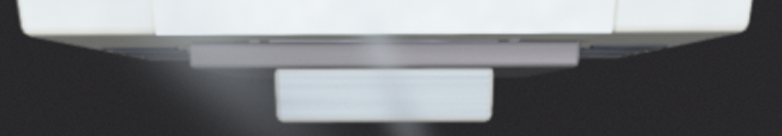

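The panel's rear edge is at y≈0.217 and the module's face is at ≈0.218, so the gap is about 1–2 mm, under the 5 mm limit and against a hard stop. Next is the knob: I'll turn the jaw yaw to about 56°.

Call:
{"op": "arm_command", "data": {
  "moves": "0 -2 0 0 -0.11 0 0.6; 0 -1 0 0 -0.11 0 0.6; 0 -1 0 0 -0.11 0 0.6; 0 -1 0 0 -0.11 0 0.6; 0 0 0 0 -0.11 0 0.6"
}}

```text
t: 14.15
eef_pos: [0.4961, 0.1166, 0.2167]
tcp_rot: [0.627, -0.342, 0.33, -0.617]
contact_force: [0.4, -0.4, -0.3]
opening: 0.535
```

Call:
{"op": "arm_command", "data": {
  "moves": "0 0 0 0 -0.11 0 0.6; 0 0 0 0 -0.11 0 0.6; 0 0 0 0 -0.11 0 0.6; 0 0 0 0 -0.09 0 0.6"
}}

```text
t: 14.48
eef_pos: [0.4909, 0.1174, 0.2067]
tcp_rot: [0.685, -0.203, 0.179, -0.676]
contact_force: [-0.1, -0.2, 0.1]
opening: 0.598
```

```bash
python3 -c "
from h import *
go(.501,.308,.225,56.5)"
```

```text
t 14.48 pos [0.4909 0.1174 0.2067] yaw 58.74 tool mm [-90.8 -19.3 167.7] F [-0.1 -0.2  0.1] op 0.598
rotvec [ 0.022  0.039 -0.029]
```

Call:
{"op": "arm_command", "data": {
  "moves": "-14 -12 28 0.01 0.02 -0.015 0.6; -18 -6 33 0.01 0.01 -0.015 0.6; -18 -2 33 0 0 0 0.6; -18 -2 33 0 0 0 0.6; -12 -1 25 0 0 0 0.6"
}}

```text
t: 14.9
eef_pos: [0.4998, 0.2889, 0.2162]
tcp_rot: [0.681, -0.207, 0.196, -0.674]
contact_force: [0.2, 0.5, 0.5]
opening: 0.604
```

```bash
python3 -c "
from h import *
go(.501,.308,.225,56.5)
snap('wrist','w8')"
```

```text
t 14.9 pos [0.4998 0.2889 0.2162] yaw 56.86 tool mm [-9.5 -9.  16.6] F [0.2 0.5 0.5] op 0.604
rotvec [ 0.014  0.006 -0.011]
```

View pics/w8.png

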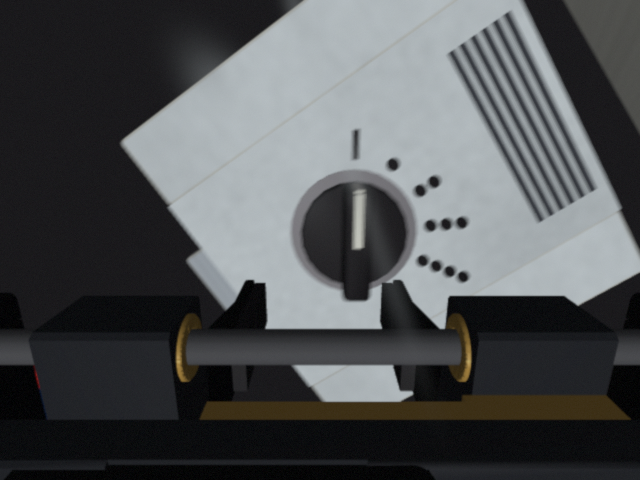

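The white line (357,249)→(360,191) points at the dash at (356,143). The bar runs nearly vertical in the image, so the jaws will straddle it.

```bash
python3 -c "
from h import *
a=px('w8',357,249,.174);b=px('w8',360,191,.174);c=px('w8',356,297,.174)
print(a,b,c,np.degrees(np.arctan2(*(b-a)[1::-1])),np.degrees(np.arctan2(*(b-c)[1::-1])),(b+c)/2)
print(px('w8',431,225,.133),px('w8',354.5,230,.142))
m=(b+c)/2
go(.501,.308,.2,56.5); go(m[0],m[1],.2)"
```

```text
[0.49879868 0.31043053 0.174     ] [0.47236586 0.32868689 0.174     ] [0.52289947 0.29481294 0.174     ] 145.36832086308232 146.16505988881894 [0.49763266 0.31174991 0.174     ]
[0.5233454  0.35488723 0.133     ] [0.49697056 0.31230266 0.142     ]
t 14.95 pos [0.4995 0.2927 0.2156] yaw 56.98 tool mm [-6.9 15.5 13.8] F [-2.8  0.9 -0. ] op 0.6
rotvec [ 0.012  0.008 -0.013]
t 14.95 pos [0.4995 0.2927 0.2156] yaw 56.98 tool mm [-11.8  15.6  15.1] F [-2.8  0.9 -0. ] op 0.6
```

Call:
{"op": "arm_command", "data": {
  "moves": "-9 0 13 0.01 0.01 -0.01 0.6; -1 5 1 0 0 0 0.6; 0 0 0 0 0 0 0.6"
}}

```text
t: 15.2
eef_pos: [0.4949, 0.3132, 0.2028]
tcp_rot: [0.68, -0.207, 0.198, -0.675]
contact_force: [-0.0, -0.5, -0.1]
opening: 0.597
```

```bash
python3 -c "
from h import *
go(.4995,.3095,.148,56)"
```

```text
t 15.2 pos [0.4949 0.3132 0.2028] yaw 56.74 tool mm [ 6.4 54.8 -0.1] F [-0.  -0.5 -0.1] op 0.597
rotvec [ 0.009  0.013 -0.009]
```

Call:
{"op": "arm_command", "data": {
  "moves": "4 12 0 0.006 0.01 -0.006 0.6; 2 15 0 0 0 0 0.6; 0 12 0 0 0 0 0.6; 0 5 0 0 0 0 0.6"
}}

```text
t: 15.53
eef_pos: [0.4974, 0.3071, 0.1528]
tcp_rot: [0.679, -0.209, 0.202, -0.674]
contact_force: [-0.6, 0.2, -0.1]
opening: 0.601
```

```bash
python3 -c "
from h import *
go(.4995,.3095,.148,56)"
```

```text
t 15.53 pos [0.4974 0.3071 0.1528] yaw 56.19 tool mm [0.4 4.8 3.2] F [-0.6  0.2 -0.1] op 0.601
rotvec [ 0.009  0.003 -0.007]
```

Call:
{"op": "arm_command", "data": {
  "moves": "0 3 3 0.006 0.003 -0.005 0.5; 0 0 0 0 0 0 0.35; 0 0 0 0 0 0 0.25; 0 0 0 0 0 0 0.25",
  "grip_force": 12
}}

```text
t: 15.87
eef_pos: [0.4977, 0.3075, 0.1466]
tcp_rot: [0.678, -0.21, 0.205, -0.674]
contact_force: [-0.3, -0.3, 0.9]
opening: 0.38
```

```bash
python3 -c "
from h import *
go(.4995,.3095,.148,56)"
```

```text
t 15.87 pos [0.4977 0.3075 0.1466] yaw 55.88 tool mm [ 0.3 -1.4  2.7] F [-0.3 -0.3  0.9] op 0.38
rotvec [ 0.007 -0.002 -0.004]
```

Call:
{"op": "arm_command", "data": {
  "moves": "0 0 2 0.006 0 -0.004 0.25; 0 0 0 0 0 0 0.15; 0 0 0 0 0 0 0.12; 0 0 0 0 0 0 0.1; 0 0 0 0 0 0 0.1"
}}

```text
t: 16.28
eef_pos: [0.4998, 0.3093, 0.1486]
tcp_rot: [-0.676, 0.206, -0.208, 0.676]
contact_force: [0.7, -0.2, -1.9]
opening: 0.177
```

```bash
python3 -c "
from h import *
go(.4995,.3095,.148,56)"
```

```text
t 16.28 pos [0.4998 0.3093 0.1486] yaw 55.91 tool mm [-0.4  0.6 -0. ] F [ 0.7 -0.2 -1.9] op 0.177
rotvec [-0.001 -0.002  0.002]
```

The opening of 0.177 is about 15.5 mm, so the bar is gripped. I'll turn it clockwise (+y tool).

Call:
{"op": "arm_command", "data": {
  "moves": "0 0 0 0 0.11 0 0.1; 0 0 0 0 0.11 0 0.1; 0 0 0 0 0.11 0 0.1"
}}

```text
t: 16.53
eef_pos: [0.5, 0.3096, 0.1486]
tcp_rot: [-0.631, 0.317, -0.319, 0.632]
contact_force: [0.1, -0.6, -2.2]
opening: 0.184
```

```bash
python3 -c "
from h import *
go(.4995,.3095,.148,-28)"
```

```text
t 16.53 pos [0.5    0.3096 0.1486] yaw 36.47 tool mm [-0.3  0.6 -0.5] F [ 0.1 -0.6 -2.2] op 0.184
rotvec [-0.003  1.125 -0.   ]
```

Call:
{"op": "arm_command", "data": {
  "moves": "0 0 0 0 0.11 0 0.1; 0 0 0 0 0.11 0 0.1; 0 0 0 0 0.11 0 0.1; 0 0 0 0 0.11 0 0.1; 0 0 0 0 0.11 0 0.1"
}}

```text
t: 16.95
eef_pos: [0.5005, 0.3097, 0.1486]
tcp_rot: [-0.513, 0.484, -0.486, 0.516]
contact_force: [0.6, 0.7, -2.3]
opening: 0.18
```

```bash
python3 -c "
from h import *
go(.4995,.3095,.148,-28)"
```

```text
t 16.95 pos [0.5005 0.3097 0.1486] yaw 3.36 tool mm [ 0.2  0.6 -1. ] F [ 0.6  0.7 -2.3] op 0.18
rotvec [-0.004  0.547 -0.002]
```

Call:
{"op": "arm_command", "data": {
  "moves": "0 0 0 0 0.11 0 0.1; 0 0 0 0 0.11 0 0.1; 0 0 0 0 0.11 0 0.1; 0 0 0 0 0.11 0 0.1; 0 0 0 0 0.1 0 0.1"
}}

```text
t: 17.37
eef_pos: [0.5011, 0.3096, 0.1487]
tcp_rot: [0.356, -0.609, 0.611, -0.36]
contact_force: [-0.7, -0.1, -0.4]
opening: 0.185
```

```bash
python3 -c "
from h import *
go(.4995,.3095,.148,-28); print(r.get_state()['wrist_torque'])"
```

```text
t 17.37 pos [0.5011 0.3096 0.1487] yaw -29.19 tool mm [ 0.9  0.7 -1.3] F [-0.7 -0.1 -0.4] op 0.185
rotvec [-0.005 -0.021 -0.003]
[-0.24183078  0.13432128  0.30853214]
```

The yaw has turned about 85°, so the knob should be at the three-pip detent. I'll release and rise.

Call:
{"op": "arm_command", "data": {
  "moves": "0 0 0 0 0 0 0.3; 0 0 0 0 0 0 0.5; 0 0 0 0 0 0 0.6; 0 0 0 0 0 0 0.6"
}}

```text
t: 17.7
eef_pos: [0.5017, 0.3104, 0.1496]
tcp_rot: [0.357, -0.608, 0.61, -0.362]
contact_force: [-0.1, 0.3, -0.3]
opening: 0.403
```

Call:
{"op": "arm_command", "data": {
  "moves": "0 -15 0 0 0 0 0.6; 0 -25 0 0 0 0 0.6; 0 -35 0 0 0 0 0.6; 0 -30 0 0 0 0 0.6; 0 -20 0 0 0 0 0.6"
}}

```text
t: 18.12
eef_pos: [0.4968, 0.3086, 0.2715]
tcp_rot: [-0.365, 0.607, -0.607, 0.359]
contact_force: [-0.5, 0.3, 0.5]
opening: 0.596
```

```bash
python3 -c "
from h import *
go(.501,.308,.3,-28)
snap('wrist','w9');snap('scene','s9');crop('s9',300,110,500,260,4,'c12')"
```

```text
t 18.12 pos [0.4968 0.3086 0.2715] yaw -28.4 tool mm [ -1.3 -28.5   3.9] F [-0.5  0.3  0.5] op 0.596
rotvec [ 0.004 -0.007  0.006]
```

View pics/w9.png

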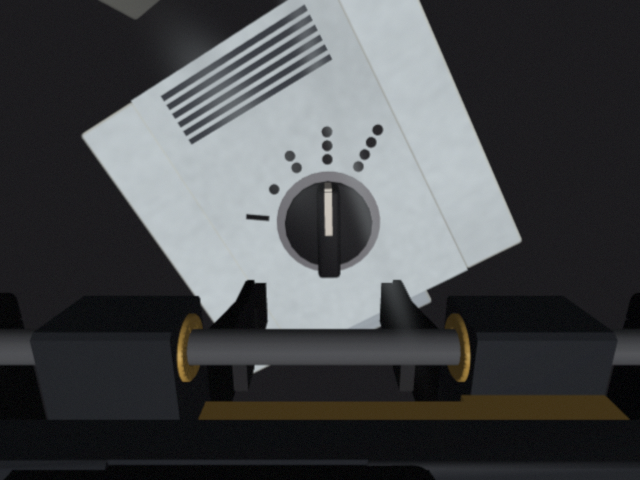

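View pics/c12.png

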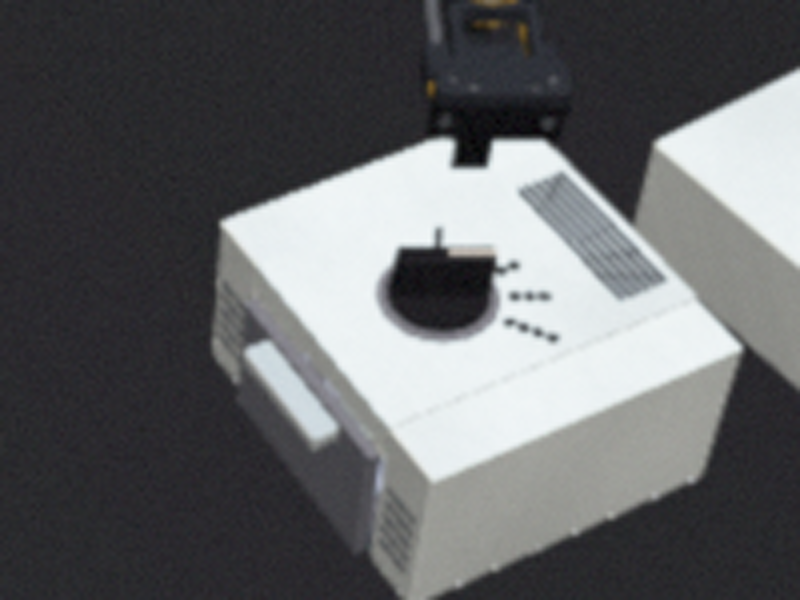

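The wrist view shows the white line (328,235→184) pointing at the three-pip row (327,159–131). The drawer still looks shut. One last check on the bystanders and the line's angle, then I'll hand in.

```bash
python3 -c "
from h import *
a=px('w9',329,235,.174);b=px('w9',327.5,190,.174);print(np.degrees(np.arctan2(*(b-a)[1::-1])))
d=cv2.absdiff(cv2.imread('pics/s0.png'),cv2.imread('pics/s9.png')).max(2)
for n,(x0,y0,x1,y1) in dict(bottle=(222,228,258,282),beaker=(180,272,220,322),spoon=(140,238,196,305)).items(): print(n,(d[y0:y1,x0:x1]>60).sum())
s=r.get_state(); print(s['contact_force'],np.abs(s['qvel']).max())
finish_job()"
```

```text
63.65733291222389
bottle 0
beaker 0
spoon 0
[ 0.92092939  1.03515248 -0.57443441] 0.07049967341435573
the job is handed in; nothing more can be done
```

The job is handed in, at about 18 s on the robot's clock against the 58 s limit, but no verdict is reported. I gripped the clear squat jar by its cap and set it upright on the drawer floor. Then I pushed the drawer shut by its lip and turned the selector clockwise about 85° to the three-pip mark.

- **Jar:** it measured about 5 mm from the tray centre (34 mm allowed) and looked upright before the drawer closed. I could not see it once the drawer was shut.
- **Drawer:** the push ended at a hard stop with about 46 N on the closed fingers. That is above the 40 N limit, which applies to the arm and the gripper's body. Only the fingers should have been touching, but I could not confirm that. The panel then sat about 1–2 mm from the module face, and a thin sliver of that gap is visible.
- **Selector:** the white line points at the three-pip row, at 63.7° in the world frame against about 62° expected. The 1.7° difference is well inside the ±6.9° tolerance.
- **Bystanders:** the bottle, beaker and spoon show no change between the first and last scene images.
- **Robot:** it was clear of everything at hand-in, with force readings of about 1 N, which is noise level.

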